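# Count along the wagon rack and push the blue van into the third bay

### The arm

A 6-joint arm with a two-finger parallel gripper is mounted at the origin on the work surface. World frame = base frame: x ahead of the robot, y to its left, z up, the work surface at z = 0. Lengths are in m, angles in rad, forces in N, time in s.
With the tool pointing down it reaches from about 0.35 to 0.975 m from the base axis. Payload 4.9 kg.
Tool frame: the origin (TCP) lies midway between the tips of the shut fingers; the grasp point (between the pads) lies 19 mm behind it; z points along the fingers, y is the line along which they close (so a half turn about z gives the same grasp; the last joint's range is limited). The gripper opens to 85 mm and grips with 20 to 120 N. Pads are 22 mm wide; open, the fingers measure 114 mm over their backs; the gripper's body (76 mm by 85 mm) begins 54 mm behind the grasp point. The pads swing forward as they close: fully open they stand 13 mm farther back than shut.
Start: joints at [1.219, 0.053, 1.613, -0, 1.476, -0.119], TCP at [0.144, 0.608, 0.231] pointing down, gripper open.
Joint ranges: [-3.01, 3.01], [-1.01, 2.22], [0.06, 2.58], [-1.02, 4.17], [0.09, 2.62], [-3.14, 3.14]. Speed limits (rad/s): [2.57, 2.57, 3.14, 3.14, 3.14, 3.14].

### API

Orientations are given as a rotation vector (axis times angle).
In Python, from station import ctrl gives the robot as it stands.
- The arm moves only by the shell command python3 -m handwheel 'ROWS' [FORCE]. ROWS is JSON, a list of rows, each an object with "gripper": the gripper command: -1 is fully open, 1 is shut, values between are in proportion; "offset": the shift along the tool's x, y, z in mm, a list of three; "rotation": the turn, a rotation vector about the tool's x, y, z in rad, a list of three. A call has exactly 8 rows; each row is the pose to reach, as a shift and turn from the pose commanded when the call began, along the tool's axes at that moment; what a row does not reach only later rows make up. A row lasts 1/8 s, in which the tool goes at most 62.5 mm and 10.7 degrees, less where a joint would pass 70% of its speed; a pose out of reach is approached as far as the arm can. A call with a gripper value outside its range is refused whole. The fingers move at their own pace and stop on an object; FORCE is the grip in N (left out, the last holds). Time passes only in rows, so rows that repeat a pose let the fingers close, or fill a call up. It gives the time, the measured TCP pose, the force, the opening and the grip force at its end, in the units of the state.
- ctrl.get_obs(): the state, without advancing time (a new reading comes with each control period).
- ctrl.get_image(name): name is "scene" or "top" or "wrist"; returns a dict with "image" (384x512x3 uint8, red, green, blue), "fovy" (degrees; the focal length in pixels is half the picture's height over the tangent of half this angle, whatever the lens; pixels are square), "cx", "cy" (the principal point, pixels), "k1" (the pictures are not rectified: a ray, as slopes to the right and down, at radius r is drawn at 1 + k1 r^2 times it, then the intrinsics apply), "xyz" and "attitude" of the camera in the world. Camera axes: x right, y up, looking along -z (the intrinsics and any distortion apply to the point x, -y, -z); pixel columns grow to the right and rows downward; lengths in m; the calibration is good to about 2 mm. A picture is of the moment at which its call begins. There is no depth.
- ctrl.finish_job(): hands the job in; it is judged then, once.
The state is a dict: "t": time; "q": joint angles; "dq": joint speeds; "effort": joint torques, N m; "tool_pos": TCP position; "tool_rot": TCP orientation; "contact_force": force on the tool from outside, world axes, zero at the start; "wrist_torque": the same for the moment, N m; "opening": finger opening in m; "grip_force": force on a finger pad.
Only numpy, scipy, OpenCV 4.12 (cv2) and the standard library are available. Lean on these libraries where they do the work, as an engineer would, in place of code of your own. Each camera call takes 0.05 s, during which the arm holds its last target. There are 200 camera calls.

### The job

Count the storage bays of the wooden wagon rack from its red-post end by running a fingertip lightly along the brass-plated rail: touch the first, second and third plates in turn and none beyond the third. Then, with the wagon always standing on the table and never picked up, gently push the blue wagon into that third bay until it is fully home against the back wall, and move clear. Leave the other wagons and everything else on the layout where they are.

Things in the scene. Friction and masses are not known exactly. Their poses are not given: they have to be found in the camera images.
- rack: Fixed rigid wooden rack with six open-topped bays in a row. Origin: on the table, middle of the line of bay mouths; x points into the bays (away from the robot), y along the row (left), z up. Bay centres: y = +115, +69, +23, -23, -69, -115 mm. Each is 41 mm wide between dividers 5 mm thick, 30 mm high, with rounded noses, from x = -2.5 to 82 mm. No floor: wagons stand on the table.
- back_wall (a point): Middle of the inner face of the rack's back wall, at table height (rack x = 82 mm, y = 0). The wall is 16 mm thick and 46 mm high, closes all bays, and carries the rail: six brass plates, one straight behind each bay, tops 54 mm above the table. A wagon that is fully home has its centre 40 mm in front of this face.
- plate_a: Brass rail plate behind the bay at rack y = +115 mm, 20 mm (rack x) by 34 mm (rack y), 8 mm thick, rigid, with a 12 mm gap to the next plate. Origin: centre of its top face, 54 mm above the table. Axes as the rack's.
- plate_b: Brass rail plate behind the bay at rack y = +69 mm, 20 mm (rack x) by 34 mm (rack y), 8 mm thick, rigid, with a 12 mm gap to the next plate. Origin: centre of its top face, 54 mm above the table. Axes as the rack's.
- plate_c: Brass rail plate behind the bay at rack y = +23 mm, 20 mm (rack x) by 34 mm (rack y), 8 mm thick, rigid, with a 12 mm gap to the next plate. Origin: centre of its top face, 54 mm above the table. Axes as the rack's.
- plate_d: Brass rail plate behind the bay at rack y = -23 mm, 20 mm (rack x) by 34 mm (rack y), 8 mm thick, rigid, with a 12 mm gap to the next plate. Origin: centre of its top face, 54 mm above the table. Axes as the rack's.
- plate_e: Brass rail plate behind the bay at rack y = -69 mm, 20 mm (rack x) by 34 mm (rack y), 8 mm thick, rigid, with a 12 mm gap to the next plate. Origin: centre of its top face, 54 mm above the table. Axes as the rack's.
- plate_f: Brass rail plate behind the bay at rack y = -115 mm, 20 mm (rack x) by 34 mm (rack y), 8 mm thick, rigid, with a 12 mm gap to the next plate. Origin: centre of its top face, 54 mm above the table. Axes as the rack's.
- red_post: Fixed red round post, 22 mm in diameter, 71 mm tall with a domed top, standing beside one end of the rail (rack x = 90 mm, rack y = +156 or -156 mm). It marks the end from which bays are counted; the first bay and plate are the ones nearest to it. Origin: centre of its foot.
- grey_post: The same post in grey, at the other end of the rail. Origin: centre of its foot.
- wagon: Loose blue model van with white side doors, 80 mm long (x) by 32 wide (y) by 42 high, about 0.12 kg. Origin: centre of its underside. It stands before the rack, roughly pointing into it; both ends alike. Its sides and ends are flat and upright from 12 to 38 mm above the table; below is a narrower undercarriage. Its wheels do not turn: it slides, and stops when not pushed.
- tank_wagon: Bystander: silver tank wagon, 80 x 30 x 44 mm, loose, standing in a bay. Origin: centre of underside.
- yellow_wagon: Bystander: yellow hopper wagon, 80 x 34 x 37 mm, loose, standing in a bay. Origin: centre of underside.
- green_van: Bystander: green van with a grey roof, 80 x 32 x 42 mm, loose, standing in a bay. The three bystander wagons stand, in any order, in the bays at rack y = +115, -69 and -115 mm. Origin: centre of underside.
- pickup: Bystander: loose red model pickup, 66 x 29 x 27 mm. Origin: centre of underside.
- black_car: Bystander: loose black model car, 66 x 29 x 27 mm. Origin: centre of underside.
- loose_tree: Bystander: loose model fir, 100 mm tall, 52 mm wide. Origin: centre of its foot.
- paint_jar: Bystander: small paint jar with a green cap, 34 mm in diameter, 45 mm tall. Origin: centre of its foot.
- driver: Bystander: screwdriver with an orange handle, 140 mm long, lying on the table.
Mind the look-alikes: they are no part of the job. Several things look just like the wagon: the one meant starts nearest to the robot's base.

How it is judged:
By the outcome, as a careful person would: the job done as asked, in the order asked, and still so for the second after the job is handed in, with the robot touching nothing.
It also fails if it takes over 67 s, if anything falls off the work surface, if the arm or the gripper's body presses on something with over 40 N, if the wrist force passes 120 N, or if a joint passes its speed limit or range.

## Working session

There is one attempt and no reset: what is moved stays moved. The work goes in short steps, Python scripts to look and compute and a shell command to move; the robot and the scene stay as the last step left them, time stands still between calls to the robot, and variables do not carry over. Pictures are saved under pics/ and viewed, at most 10 in all, crops included, and the job is handed in when it is done.

```bash
mkdir -p pics; ls
python3 - <<'E'
from station import ctrl
import cv2
o=ctrl.get_obs();print(o)
for n in("top","scene"):
    d=ctrl.get_image(n);cv2.imwrite(f"pics/{n}0.png",d["image"][:,:,::-1]);print(n,{k:v for k,v in d.items() if k!="image"})
E
```

```text
pics
{'t': 0.0, 'q': array([ 1.21898322e+00,  5.33879274e-02,  1.61429001e+00,  7.96857146e-06,
        1.47598905e+00, -1.18989714e-01]), 'dq': array([-0.00010026, -0.00054178,  0.00062496,  0.00077275, -0.00104567,
       -0.00093717]), 'effort': array([-3.02253262e-03, -3.93700111e+01, -3.70169699e+01, -3.91071553e-04,
        7.39225798e-03,  2.38293080e-05]), 'tool_pos': array([0.14398012, 0.60755433, 0.23004613]), 'tool_rot': array([-0.36483658, -3.11983983,  0.0031651 ]), 'contact_force': array([-0.25620285,  0.18986268, -0.43642065]), 'wrist_torque': array([-0.01496742, -0.00158705,  0.00479131]), 'grip_force': 0.0, 'opening': 0.08542946789963331}
top {'fovy': 42.760687994581595, 'cx': 259.79316204768406, 'cy': 194.4873075196252, 'k1': -0.13711029120773094, 'xyz': array([0.30815648, 0.08192884, 1.43215575]), 'attitude': array([ 0.1419992 , -0.1505796 , -1.54661952])}
scene {'fovy': 50.07728881426376, 'cx': 256.3477709464048, 'cy': 190.97505459636406, 'k1': -0.14786338859265355, 'xyz': array([ 1.29550852, -0.4067175 ,  0.80331198]), 'attitude': array([0.78636486, 0.42917565, 0.88330064])}
```

View pics/top0.png

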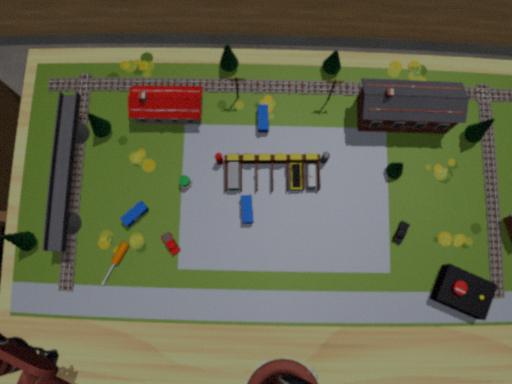

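View pics/scene0.png

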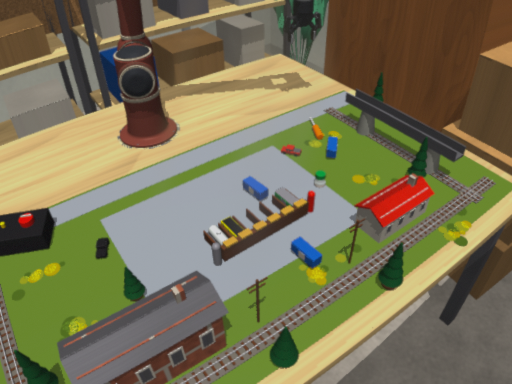

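The top view (up = +x, left = +y) shows the red post at (219,157), grey at (325,156), and the rail between them. So counting runs from the left, at rack +y, and the third bay is plate_c. The blue wagon at (247,209) is nearest the base; the blue look-alikes are at (134,214) and (263,118). The bystanders are in the outer bays.

```bash
cat > h.py <<'E'
import numpy as np, cv2
from scipy.spatial.transform import Rotation as R
def K(d):
    f=d["image"].shape[0]/2/np.tan(np.radians(d["fovy"])/2); return f
def cast(d,px,z):
    """pixels Nx2 -> world points on plane height z"""
    px=np.atleast_2d(px).astype(float); f=K(d)
    s=(px-[d["cx"],d["cy"]])/f; u=s.copy()
    for _ in range(30): u=s/(1+d["k1"]*(u**2).sum(1,keepdims=True))
    r=R.from_rotvec(d["attitude"]).apply(np.c_[u[:,0],-u[:,1],-np.ones(len(u))])
    return d["xyz"]+r*((z-d["xyz"][2])/r[:,2])[:,None]
def blobs(d,lo,hi,amin=8):
    hsv=cv2.cvtColor(d["image"],cv2.COLOR_RGB2HSV); m=cv2.inRange(hsv,np.array(lo),np.array(hi))
    n,l,s,c=cv2.connectedComponentsWithStats(m)
    return [(s[i],c[i],l==i) for i in range(1,n) if s[i,4]>=amin]
def rect(d,mask,z):
    v,u=np.nonzero(mask); p=cast(d,np.c_[u,v],z)[:,:2]
    return cv2.minAreaRect((p*1000).astype(np.float32))
E
python3 - <<'E'
from h import *; from station import ctrl
np.set_printoptions(precision=4,suppress=True)
for n in("top","scene"):
    d=ctrl.get_image(n)
    print(n)
    for nm,lo,hi,z in(("brass",(18,120,110),(32,255,255),.054),("blue",(100,120,60),(125,255,255),.042),("red",(0,190,120),(4,255,255),.065),("grey",(0,0,60),(179,60,255),.065)):
        if nm=="grey":continue
        for s,c,m in blobs(d,lo,hi,12):
            p=cast(d,c,z)[0]
            if nm=="blue" or .4<p[0]<.9 and -.2<p[1]<.45: print(nm,s,c.round(1),p[:2],np.round(rect(d,m,z)[1:][0],0),round(rect(d,m,z)[2],1))
d=ctrl.get_image("top");im=d["image"][130:235,205:340,::-1]
cv2.imwrite("pics/topc.png",cv2.resize(im,None,fx=5.5,fy=5.5,interpolation=cv2.INTER_CUBIC))
E
```

```text
top
brass [259  94  16  19 131] [268.  101.5] [0.8512 0.0576] [49. 39.] 44.4
brass [236 102   7   7  34] [239.2 104.7] [0.8393 0.1431] [19. 18.] 1.6
brass [130 149  15  14 152] [137.3 155.7] [0.6769 0.4372] [39. 42.] 3.9
brass [227 155  12   5  59] [232.4 157. ] [0.678  0.1584] [12. 32.] 1.1
brass [243 154  12   6  68] [248.4 156.6] [0.6801 0.1121] [15. 32.] 1.1
brass [259 154  12   6  68] [264.4 156.6] [0.681  0.0656] [15. 32.] 1.2
brass [274 154  13   6  73] [279.9 156.5] [0.6821 0.0204] [15. 35.] 1.2
brass [290 154  13   6  69] [295.6 156.5] [ 0.6833 -0.0252] [15. 35.] 1.3
brass [306 154  12   6  60] [311.4 156.2] [ 0.6852 -0.0713] [15. 32.] 1.3
brass [142 159  14  13 146] [148.4 165.1] [0.6494 0.4025] [36. 39.] 1.0
brass [291 182  11   7  21] [295.  186.8] [ 0.5933 -0.024 ] [18. 29.] 0.4
brass [130 233  13  15 120] [135.4 239.2] [0.4326 0.4268] [31. 38.] 38.6
blue [257 105  12  26 262] [262.5 117.6] [0.8045 0.0731] [80. 32.] 4.5
blue [241 195  12  28 291] [246.4 208.8] [0.5285 0.1145] [80. 30.] 5.6
blue [121 201  27  25 309] [133.4 213.1] [0.509  0.4403] [33. 82.] 42.8
red [ 129 
[... 978 characters left out ...]
0.4 257.5] [0.887  0.1078] [20. 21.] 85.7
brass [300 265   6   5  25] [302.4 267.1] [0.8551 0.0171] [12. 12.] 50.3
brass [306 267  21  18 275] [316.5 275.3] [0.8926 0.0274] [46. 49.] 53.0
blue [100  48  22  54 563] [110.4  71.5] [-0.5446  0.0471] [ 84. 639.] 72.4
blue [327 137  10  21 187] [331.5 146.9] [0.5243 0.4218] [ 30. 118.] 46.0
blue [243 177  25  22 246] [255.9 186.4] [0.5408 0.1071] [ 40. 101.] 89.5
blue [292 237  30  30 468] [306.6 251.4] [0.8168 0.0634] [93. 48.] 3.1
red [282 145  11   6  27] [287.3 147.3] [0.4654 0.283 ] [36. 20.] 76.6
red [ 356  176   77   51 1486] [397. 200.] [0.8401 0.366 ] [246. 100.] 89.9
red [309 192   5  19  80] [310.6 200.4] [0.6998 0.1759] [11. 73.] 49.1
```

View pics/topc.png

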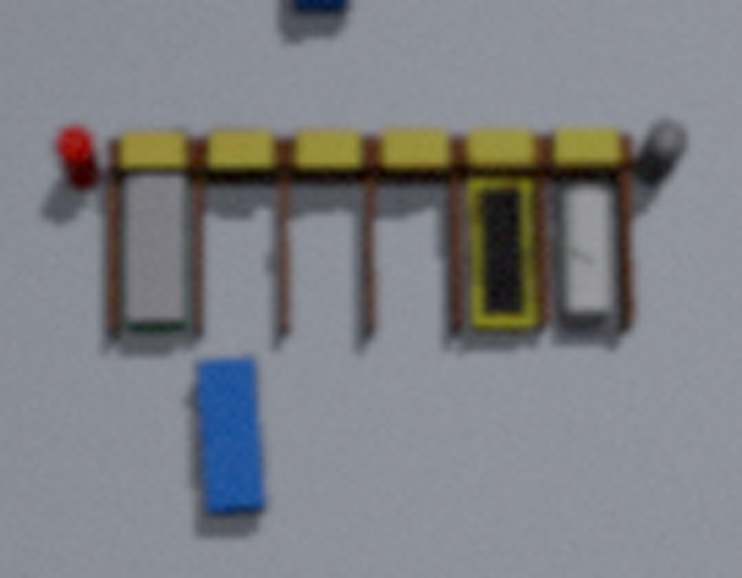

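The crop confirms it: bay a holds the green van with its grey roof, b, c and d are empty, and e and f are occupied. The blue wagon is at about y = 0.11 with a few degrees of yaw, in front of bay b. Next I'll compute the hover move.

```bash
cat >> h.py <<'E'
def togo(o,p,yaw_y,show=True):
    """tool-frame offset (mm) and rotation for TCP world p and tool-y heading yaw_y (deg), pointing down"""
    A=R.from_rotvec(o["tool_rot"]); a=np.radians(yaw_y); y=[np.cos(a),np.sin(a),0]; z=[0,0,-1]; x=np.cross(y,z)
    B=R.from_matrix(np.c_[x,y,z])
    print("offset",(A.inv().apply(np.array(p)-o["tool_pos"])*1000).round(1),"rot",(A.inv()*B).as_rotvec().round(4))
E
python3 - <<'E'
from h import *; from station import ctrl
togo(ctrl.get_obs(),[.585,.10,.25],91.5)
E
```

```text
offset [-546.2 -392.5  -19. ] rot [-9.00e-04 -2.00e-04 -2.59e-01]
```

```bash
python3 -m handwheel '[{"gripper":1,"offset":[-48,-34,-4],"rotation":[0,0,-0.05]},{"gripper":1,"offset":[-96,-69,-8],"rotation":[0,0,-0.1]},{"gripper":1,"offset":[-144,-103,-12],"rotation":[0,0,-0.15]},{"gripper":1,"offset":[-192,-138,-16],"rotation":[0,0,-0.2]},{"gripper":1,"offset":[-240,-172,-19],"rotation":[0,0,-0.259]},{"gripper":1,"offset":[-288,-207,-19],"rotation":[0,0,-0.259]},{"gripper":1,"offset":[-336,-241,-19],"rotation":[0,0,-0.259]},{"gripper":1,"offset":[-384,-276,-19],"rotation":[0,0,-0.259]}]' 20
python3 - <<'E'
from h import *; from station import ctrl
togo(ctrl.get_obs(),[.585,.10,.25],91.5)
E
```

```text
t: 1.25
tool_pos: [0.4551, 0.2494, 0.2505]
tool_rot: [-0.041, 3.141, 0.001]
contact_force: [1.7, 0.6, 0.4]
opening: -0.0
grip_force: 0.0
offset [-125.9 -152.7    0.5] rot [0.0004 0.0007 0.    ]
```

```bash
python3 -m handwheel '[{"gripper":1,"offset":[-32,-38,0],"rotation":[0,0,0]},{"gripper":1,"offset":[-64,-76,0],"rotation":[0,0,0]},{"gripper":1,"offset":[-96,-115,0],"rotation":[0,0,0]},{"gripper":1,"offset":[-126,-152,0],"rotation":[0,0,0]},{"gripper":1,"offset":[-126,-152,0],"rotation":[0,0,0]},{"gripper":1,"offset":[-126,-152,0],"rotation":[0,0,0]},{"gripper":1,"offset":[-126,-152,0],"rotation":[0,0,0]},{"gripper":1,"offset":[-126,-152,0],"rotation":[0,0,0]}]'
python3 - <<'E'
from h import *; from station import ctrl
d=ctrl.get_image("wrist");cv2.imwrite("pics/w1.png",d["image"][:,:,::-1]);print({k:v for k,v in d.items() if k!="image"})
for nm,lo,hi,z in(("brass",(18,120,90),(32,255,255),.054),("blue",(100,120,60),(125,255,255),.042),("red",(0,190,100),(4,255,255),.065)):
    for s,c,m in blobs(d,lo,hi,100): r=rect(d,m,z); print(nm,s,c.round(),np.round(r[0],1),np.round(r[1],1),round(r[2],2))
E
```

```text
t: 2.25
tool_pos: [0.5836, 0.1033, 0.2505]
tool_rot: [-0.043, 3.141, 0.0]
contact_force: [-0.8, -0.2, 0.3]
opening: -0.0001
grip_force: 0.0
{'fovy': 68.80953695420061, 'cx': 258.05535789761467, 'cy': 192.89726214438033, 'k1': -0.0013204674017687477, 'xyz': array([0.50693639, 0.1017534 , 0.39388407]), 'attitude': array([-0.23449344, -0.24070037,  1.58479556])}
brass [144 170  31  58 556] [160. 196.] [624.8 -21.4] [76.8 32.5] 1.6
brass [448 207  29  26 574] [462. 219.] [642.1 372.4] [35.3 36.4] 1.56
brass [464 224  34  27 575] [481. 237.] [665.1 401.6] [32.8 45.2] 29.31
brass [111 235  28  13 333] [125. 241.] [685.2 -72.7] [17.8 35. ] 1.58
brass [145 235  28  13 331] [159. 241.] [683.9 -26.8] [17.8 35.4] 1.58
brass [180 235  27  13 334] [193. 241.] [682.6  19.3] [17.8 35.3] 1.57
brass [214 234  27  14 303] [226. 240.] [680.7  64.8] [19.3 35. ] 1.57
brass [283 234  27  14 335] [296. 240.] [678.1 157.1] [19.3 34.8] 1.56
blue [ 253   91   28   67 1620] [267. 124.] [529.7 112.9] [78.7 30.3] 5.68
blue [491 119  21  28 330] [504. 133.] [533.4 402.9] [34.1 23.9] 16.55
red [430  12  37  61 906] [448.  34.] [436.1 303.3] [55.1 28.1] 34.69
red [321 238  14  13 137] [328. 244.] [676.7 196.8] [17.6 16.9] 6.17
red [ 420  320   92   20 1285] [471. 329.] [808.7 411.8] [ 31.  140.2] 0.03
red [459 343  53  30 802] [494. 353.] [843.5 462.9] [104.4  44.2] 56.41
```

View pics/w1.png

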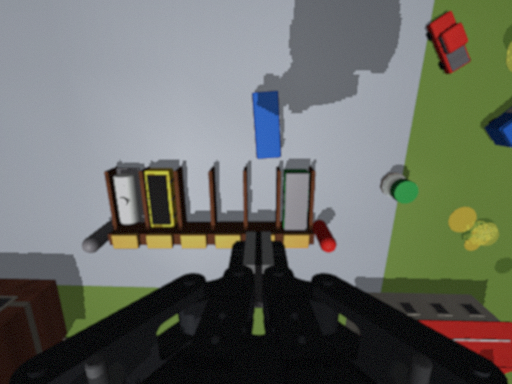

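The wrist view (+x down, +y right) shows all the plates with yaw 1.57°. Plate a is at (0.678,0.157) and c at (0.681,0.065). The wagon is at (0.529,0.114) with yaw 5.7°. Next I go above plate a.

Run:
```python
from h import *; from station import ctrl
o=ctrl.get_obs();print(o["tool_pos"],o["contact_force"]);togo(o,[.679,.157,.064],91.57)
```

```text
[0.58366851 0.10317249 0.25051614] [ 0.82113835  0.12183569 -0.5256288 ]
offset [-96.7  51.2 186.6] rot [0.0001 0.0003 0.0001]
```

```bash
python3 -m handwheel '[{"gripper":1,"offset":[-48,26,30],"rotation":[0,0,0]},{"gripper":1,"offset":[-96.7,51.2,60],"rotation":[0,0,0]},{"gripper":1,"offset":[-96.7,51.2,110],"rotation":[0,0,0]},{"gripper":1,"offset":[-96.7,51.2,150],"rotation":[0,0,0]},{"gripper":1,"offset":[-96.7,51.2,175],"rotation":[0,0,0]},{"gripper":1,"offset":[-96.7,51.2,186],"rotation":[0,0,0]},{"gripper":1,"offset":[-96.7,51.2,186],"rotation":[0,0,0]},{"gripper":1,"offset":[-96.7,51.2,186],"rotation":[0,0,0]}]'
python3 - <<'E'
from h import *; from station import ctrl
o=ctrl.get_obs();print(o["tool_pos"],o["contact_force"]);togo(o,[.679,.157,.055],91.57)
E
```

```text
t: 3.3
tool_pos: [0.6806, 0.1563, 0.0663]
tool_rot: [-0.041, 3.138, 0.001]
contact_force: [0.6, -0.4, 0.8]
opening: 0.0001
grip_force: 0.0
[0.68056057 0.15630467 0.06633209] [ 0.61756673 -0.36138093  0.81229378]
offset [ 1.6  0.7 11.3] rot [ 0.0003  0.003  -0.0011]
```

```bash
python3 -m handwheel '[{"gripper":1,"offset":[1,0,4],"rotation":[0,0,0]},{"gripper":1,"offset":[1,0,6],"rotation":[0,0,0]},{"gripper":1,"offset":[1,0,7],"rotation":[0,0,0]},{"gripper":1,"offset":[1,0,8],"rotation":[0,0,0]},{"gripper":1,"offset":[1,0,8.5],"rotation":[0,0,0]},{"gripper":1,"offset":[1,0,9],"rotation":[0,0,0]},{"gripper":1,"offset":[1,0,9.5],"rotation":[0,0,0]},{"gripper":1,"offset":[1,0,9.5],"rotation":[0,0,0]}]'
```

```text
t: 4.3
tool_pos: [0.6784, 0.156, 0.0547]
tool_rot: [0.041, -3.141, 0.0]
contact_force: [0.3, 0.3, 0.3]
opening: -0.0001
grip_force: 0.0
```

```bash
python3 -m handwheel '[{"gripper":1,"offset":[0,0,0.3],"rotation":[0,0,0]},{"gripper":1,"offset":[0,0,0.5],"rotation":[0,0,0]},{"gripper":1,"offset":[0,0,0.7],"rotation":[0,0,0]},{"gripper":1,"offset":[0,0,0.9],"rotation":[0,0,0]},{"gripper":1,"offset":[0,0,1.0],"rotation":[0,0,0]},{"gripper":1,"offset":[0,0,1.1],"rotation":[0,0,0]},{"gripper":1,"offset":[0,0,1.2],"rotation":[0,0,0]},{"gripper":1,"offset":[0,0,1.2],"rotation":[0,0,0]}]'
```

```text
t: 5.3
tool_pos: [0.6785, 0.156, 0.0541]
tool_rot: [0.041, -3.141, 0.0]
contact_force: [-3.1, 0.5, 5.4]
opening: -0.0001
grip_force: 2.5
```

Contact on plate a at 5 N. Sliding to b, then on to c.

```bash
python3 -m handwheel '[{"gripper":1,"offset":[0,-6,0],"rotation":[0,0,0]},{"gripper":1,"offset":[0,-12,0],"rotation":[0,0,0]},{"gripper":1,"offset":[0,-18,0],"rotation":[0,0,0]},{"gripper":1,"offset":[0,-24,0],"rotation":[0,0,0]},{"gripper":1,"offset":[0,-30,0],"rotation":[0,0,0]},{"gripper":1,"offset":[0,-36,0],"rotation":[0,0,0]},{"gripper":1,"offset":[0,-42,0],"rotation":[0,0,0]},{"gripper":1,"offset":[0,-45,0],"rotation":[0,0,0]}]'
```

```text
t: 6.3
tool_pos: [0.68, 0.1107, 0.0541]
tool_rot: [-0.04, 3.14, 0.001]
contact_force: [0.1, 4.1, 5.1]
opening: -0.0
grip_force: 2.6
```

```bash
python3 -m handwheel '[{"gripper":1,"offset":[0,-6,0],"rotation":[0,0,0]},{"gripper":1,"offset":[0,-12,0],"rotation":[0,0,0]},{"gripper":1,"offset":[0,-18,0],"rotation":[0,0,0]},{"gripper":1,"offset":[0,-24,0],"rotation":[0,0,0]},{"gripper":1,"offset":[0,-30,0],"rotation":[0,0,0]},{"gripper":1,"offset":[0,-36,0],"rotation":[0,0,0]},{"gripper":1,"offset":[0,-42,0],"rotation":[0,0,0]},{"gripper":1,"offset":[0,-44,0],"rotation":[0,0,0]}]'
```

```text
t: 7.3
tool_pos: [0.681, 0.0668, 0.0541]
tool_rot: [-0.04, 3.141, 0.001]
contact_force: [-0.6, 2.9, 5.7]
opening: 0.0
grip_force: 2.8
```

```bash
python3 - <<'E'
from h import *; from station import ctrl
togo(ctrl.get_obs(),[.529,.113,.11],91.57)
E
python3 -m handwheel '[{"gripper":1,"offset":[0,0,-40],"rotation":[0,0,0]},{"gripper":1,"offset":[0,0,-75],"rotation":[0,0,0]},{"gripper":-0.18,"offset":[50,15,-75],"rotation":[0,0,0]},{"gripper":-0.18,"offset":[100,31,-75],"rotation":[0,0,0]},{"gripper":-0.18,"offset":[150,50,-60],"rotation":[0,0,0]},{"gripper":-0.18,"offset":[153,50,-56],"rotation":[0,0,0]},{"gripper":-0.18,"offset":[153,50,-56],"rotation":[0,0,0]},{"gripper":-0.18,"offset":[153,50,-56],"rotation":[0,0,0]}]'
python3 - <<'E'
from h import *; from station import ctrl
togo(ctrl.get_obs(),[.529,.1135,.015],91.57)
d=ctrl.get_image("wrist");cv2.imwrite("pics/w2.png",d["image"][:,:,::-1])
for s,c,m in blobs(d,(100,120,60),(125,255,255),100): r=rect(d,m,.042); print(s,c.round(),np.round(r[0],1),np.round(r[1],1),round(r[2],2))
E
```

```text
offset [150.8  50.2 -56. ] rot [ 0.0006  0.0007 -0.0017]
t: 8.3
tool_pos: [0.5281, 0.1124, 0.1104]
tool_rot: [-0.04, 3.14, -0.001]
contact_force: [0.9, -0.7, 0.3]
opening: 0.0507
grip_force: 0.0
offset [-0.7  1.2 95.4] rot [-0.0005  0.0017 -0.002 ]
[ 236  156   44   97 3533] [258. 204.] [529.5 113.1] [81.  30.5] 5.49
```

View pics/w2.png

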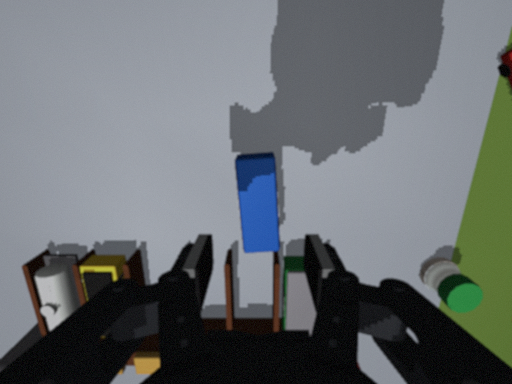

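The wagon is centred between the fingers at (258,204), so I lower around it.

```bash
python3 -m handwheel '[{"gripper":-0.18,"offset":[-0.5,1,25],"rotation":[0,0,0]},{"gripper":-0.18,"offset":[-0.5,1,45],"rotation":[0,0,0]},{"gripper":-0.18,"offset":[-0.5,1,60],"rotation":[0,0,0]},{"gripper":-0.18,"offset":[-0.5,1,72],"rotation":[0,0,0]},{"gripper":-0.18,"offset":[-0.5,1,82],"rotation":[0,0,0]},{"gripper":-0.18,"offset":[-0.5,1,90],"rotation":[0,0,0]},{"gripper":-0.18,"offset":[-0.5,1,95],"rotation":[0,0,0]},{"gripper":-0.18,"offset":[-0.5,1,95],"rotation":[0,0,0]}]'
python3 -m handwheel '[{"gripper":-0.18,"offset":[0,-4,0],"rotation":[0,0,0]},{"gripper":-0.18,"offset":[0,-7,0],"rotation":[0,0,0]},{"gripper":-0.18,"offset":[0,-10,0],"rotation":[0,0,0]},{"gripper":-0.18,"offset":[0,-14,0],"rotation":[0,0,0]},{"gripper":-0.18,"offset":[0,-18,0],"rotation":[0,0,0]},{"gripper":-0.18,"offset":[0,-23,0],"rotation":[0,0,0]},{"gripper":-0.18,"offset":[0,-28,0],"rotation":[0,0,0]},{"gripper":-0.18,"offset":[0,-32,0],"rotation":[0,0,0]}]'
python3 - <<'E'
from h import *; from station import ctrl
togo(ctrl.get_obs(),[.531,.0512,.016],91.57)
d=ctrl.get_image("wrist")
for s,c,m in blobs(d,(100,120,60),(125,255,255),300): r=rect(d,m,.042); print(s,c.round(),np.round(r[0],1),np.round(r[1],1),round(r[2],2))
E
```

```text
t: 9.35
tool_pos: [0.5268, 0.1141, 0.0144]
tool_rot: [0.041, -3.141, 0.0]
contact_force: [0.2, -0.1, -0.4]
opening: 0.0506
grip_force: 0.0
t: 10.35
tool_pos: [0.5278, 0.0817, 0.0146]
tool_rot: [0.041, -3.141, 0.0]
contact_force: [-0.3, 0.8, 0.7]
opening: 0.05
grip_force: 0.3
offset [ -2.4 -30.5  -1.4] rot [-0.     -0.0001 -0.0014]
[ 244  194   69  142 8911] [277. 261.] [525.5  91.4] [76.1 30.8] 1.54
```

Aligned to 1.5°. Pushing the rest of the way, then lifting off and looking.

```bash
python3 -m handwheel '[{"gripper":-0.18,"offset":[0,-5,0],"rotation":[0,0,0]},{"gripper":-0.18,"offset":[0,-10,0],"rotation":[0,0,0]},{"gripper":-0.18,"offset":[0,-15,0],"rotation":[0,0,0]},{"gripper":-0.18,"offset":[0,-20,0],"rotation":[0,0,0]},{"gripper":-0.18,"offset":[0,-25,0],"rotation":[0,0,0]},{"gripper":-0.18,"offset":[0,-28,0],"rotation":[0,0,0]},{"gripper":-0.18,"offset":[0,-30,0],"rotation":[0,0,0]},{"gripper":-0.18,"offset":[0,-30,0],"rotation":[0,0,0]}]'
python3 -m handwheel '[{"gripper":-0.18,"offset":[0,2,0],"rotation":[0,0,0]},{"gripper":-0.18,"offset":[0,5,0],"rotation":[0,0,0]},{"gripper":-0.18,"offset":[0,8,0],"rotation":[0,0,0]},{"gripper":-0.18,"offset":[0,8,-20],"rotation":[0,0,0]},{"gripper":-0.18,"offset":[0,8,-50],"rotation":[0,0,0]},{"gripper":-0.18,"offset":[0,8,-90],"rotation":[0,0,0]},{"gripper":-0.18,"offset":[0,8,-110],"rotation":[0,0,0]},{"gripper":-0.18,"offset":[0,8,-110],"rotation":[0,0,0]}]'
python3 - <<'E'
from h import *; from station import ctrl
d=ctrl.get_image("wrist");cv2.imwrite("pics/w3.png",d["image"][:,:,::-1])
for s,c,m in blobs(d,(100,120,60),(125,255,255),300): r=rect(d,m,.042); print(s,c.round(),np.round(r[0],1),np.round(r[1],1),round(r[2],2))
for s,c,m in blobs(d,(18,120,60),(32,255,255),100): r=rect(d,m,.054); print(s,c.round(),np.round(r[0],1),np.round(r[1],1),round(r[2],2))
o=ctrl.get_obs();togo(o,[.45,.059,.1],91.57);togo(o,[.45,.059,.02],91.57)
E
```

```text
t: 11.4
tool_pos: [0.5286, 0.0519, 0.0146]
tool_rot: [0.041, -3.141, 0.0]
contact_force: [0.6, -0.6, -0.5]
opening: 0.0503
grip_force: 0.0
t: 12.4
tool_pos: [0.5295, 0.0602, 0.1262]
tool_rot: [-0.041, 3.138, -0.0]
contact_force: [-0.6, -0.1, -0.4]
opening: 0.0505
grip_force: 0.0
[ 241  152   37   90 3098] [259. 196.] [529.2  61.4] [80.2 30.3] 1.46
[144 247  37  38 561] [160. 258.] [584.6 -26.1] [22.1 47.9] 45.09
[357 341  14  17 217] [363. 349.] [677.4 167.5] [20.8 12.6] 7.56
[147 342  14  17 193] [154. 350.] [684.1 -37.8] [12.2 20.2] 89.92
offset [78.4  0.9 24.4] rot [-0.      0.0003 -0.0011]
offset [ 78.4   0.9 104.4] rot [-0.      0.0003 -0.0011]
```

View pics/w3.png

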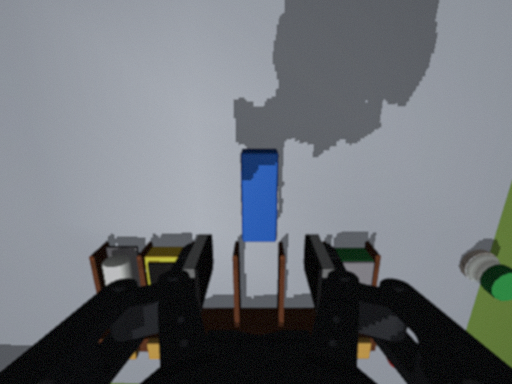

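The wagon (cols 242–277) lines up with bay c's dividers (cols 237 and 282), midline about 260. Now I go behind it with shut fingers.

```bash
python3 -m handwheel '[{"gripper":1,"offset":[40,0.5,0],"rotation":[0,0,0]},{"gripper":1,"offset":[78,0.9,0],"rotation":[0,0,0]},{"gripper":1,"offset":[78,0.9,0],"rotation":[0,0,0]},{"gripper":1,"offset":[78,0.9,40],"rotation":[0,0,0]},{"gripper":1,"offset":[78,0.9,75],"rotation":[0,0,0]},{"gripper":1,"offset":[78,0.9,95],"rotation":[0,0,0]},{"gripper":1,"offset":[78,0.9,107],"rotation":[0,0,0]},{"gripper":1,"offset":[78,0.9,107],"rotation":[0,0,0]}]'
python3 -m handwheel '[{"gripper":1,"offset":[-10,0,0],"rotation":[0,0,0]},{"gripper":1,"offset":[-18,0,0],"rotation":[0,0,0]},{"gripper":1,"offset":[-24,0,0],"rotation":[0,0,0]},{"gripper":1,"offset":[-30,0,0],"rotation":[0,0,0]},{"gripper":1,"offset":[-36,0,0],"rotation":[0,0,0]},{"gripper":1,"offset":[-41,0,0],"rotation":[0,0,0]},{"gripper":1,"offset":[-46,0,0],"rotation":[0,0,0]},{"gripper":1,"offset":[-46,0,0],"rotation":[0,0,0]}]'
python3 - <<'E'
from h import *; from station import ctrl
for n in("wrist","top"):
    d=ctrl.get_image(n)
    for s,c,m in blobs(d,(100,120,60),(125,255,255),200): r=rect(d,m,.042); print(n,s,c.round(),np.round(r[0],1),np.round(r[1],1),round(r[2],2))
o=ctrl.get_obs();print(o["tool_pos"])
E
```

```text
t: 13.45
tool_pos: [0.4497, 0.0589, 0.0163]
tool_rot: [0.041, -3.139, -0.0]
contact_force: [0.2, 0.1, 0.5]
opening: 0.0002
grip_force: 0.0
t: 14.45
tool_pos: [0.4968, 0.0601, 0.0177]
tool_rot: [-0.041, 3.141, -0.0]
contact_force: [-0.7, -0.0, 0.3]
opening: 0.0001
grip_force: 0.0
wrist [251 307  15  29 335] [258. 322.] [526.9  61.4] [17.8  7.4] 1.49
top [257 105  11  26 257] [262. 118.] [805.1  74.6] [78.9 29.9] 0.87
top [121 201  27  25 310] [134. 213.] [508.4 440.3] [33.4 81.5] 43.11
[0.49637045 0.0601161  0.01756005]
```

```bash
python3 -m handwheel '[{"gripper":1,"offset":[-5,0,0],"rotation":[0,0,0]},{"gripper":1,"offset":[-10,0,0],"rotation":[0,0,0]},{"gripper":1,"offset":[-15,0,0],"rotation":[0,0,0]},{"gripper":1,"offset":[-20,0,0],"rotation":[0,0,0]},{"gripper":1,"offset":[-25,0,0],"rotation":[0,0,0]},{"gripper":1,"offset":[-30,0,0],"rotation":[0,0,0]},{"gripper":1,"offset":[-35,0,0],"rotation":[0,0,0]},{"gripper":1,"offset":[-35,0,0],"rotation":[0,0,0]}]'
python3 - <<'E'
from h import *; from station import ctrl
d=ctrl.get_image("scene");cv2.imwrite("pics/s4.png",cv2.resize(d["image"][150:270,180:340,::-1],None,fx=4,fy=4,interpolation=cv2.INTER_CUBIC))
E
```

```text
t: 15.55
tool_pos: [0.5319, 0.061, 0.0178]
tool_rot: [-0.041, 3.141, -0.0]
contact_force: [0.5, -0.1, -0.1]
opening: 0.0002
grip_force: 0.0
```

View pics/s4.png

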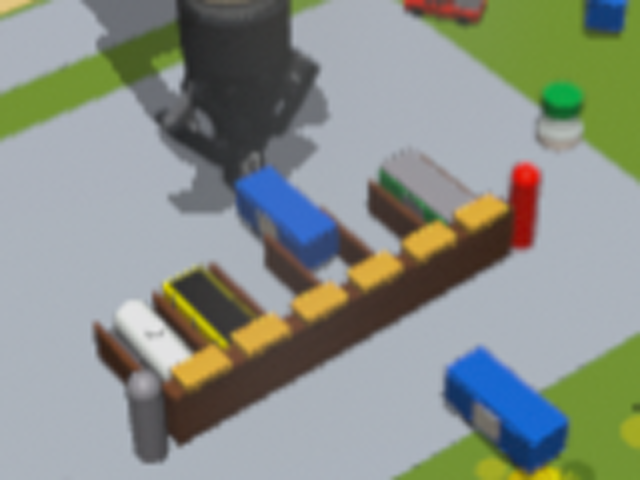

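The wagon is entering bay c squarely: dividers at (290,270) and (350,240), plate c at (375,270). Pushing on gently.

```bash
python3 -m handwheel '[{"gripper":1,"offset":[-6,0,0],"rotation":[0,0,0]},{"gripper":1,"offset":[-12,0,0],"rotation":[0,0,0]},{"gripper":1,"offset":[-18,0,0],"rotation":[0,0,0]},{"gripper":1,"offset":[-24,0,0],"rotation":[0,0,0]},{"gripper":1,"offset":[-30,0,0],"rotation":[0,0,0]},{"gripper":1,"offset":[-36,0,0],"rotation":[0,0,0]},{"gripper":1,"offset":[-41,0,0],"rotation":[0,0,0]},{"gripper":1,"offset":[-44,0,0],"rotation":[0,0,0]}]'
python3 -m handwheel '[{"gripper":1,"offset":[-1,0,0],"rotation":[0,0,0]},{"gripper":1,"offset":[-1.5,0,0],"rotation":[0,0,0]},{"gripper":1,"offset":[-2,0,0],"rotation":[0,0,0]},{"gripper":1,"offset":[-2.5,0,0],"rotation":[0,0,0]},{"gripper":1,"offset":[-3,0,0],"rotation":[0,0,0]},{"gripper":1,"offset":[-3.5,0,0],"rotation":[0,0,0]},{"gripper":1,"offset":[-4,0,0],"rotation":[0,0,0]},{"gripper":1,"offset":[-4,0,0],"rotation":[0,0,0]}]'
```

```text
t: 16.6
tool_pos: [0.5757, 0.0622, 0.0176]
tool_rot: [-0.041, 3.141, -0.0]
contact_force: [-0.7, 0.5, -0.0]
opening: 0.0002
grip_force: 0.3
t: 17.6
tool_pos: [0.5794, 0.0623, 0.0176]
tool_rot: [-0.041, 3.141, -0.0]
contact_force: [-0.3, -0.4, 0.2]
opening: 0.0001
grip_force: 0.1
```

```bash
python3 -m handwheel '[{"gripper":1,"offset":[-0.5,0,0],"rotation":[0,0,0]},{"gripper":1,"offset":[-1,0,0],"rotation":[0,0,0]},{"gripper":1,"offset":[-1.4,0,0],"rotation":[0,0,0]},{"gripper":1,"offset":[-1.8,0,0],"rotation":[0,0,0]},{"gripper":1,"offset":[-2.1,0,0],"rotation":[0,0,0]},{"gripper":1,"offset":[-2.4,0,0],"rotation":[0,0,0]},{"gripper":1,"offset":[-2.7,0,0],"rotation":[0,0,0]},{"gripper":1,"offset":[-3,0,0],"rotation":[0,0,0]}]'
```

```text
t: 18.6
tool_pos: [0.5824, 0.0624, 0.0176]
tool_rot: [-0.041, 3.141, -0.0]
contact_force: [0.3, -1.0, -0.2]
opening: -0.0
grip_force: 0.2
```

```bash
python3 -m handwheel '[{"gripper":1,"offset":[-0.4,0,0],"rotation":[0,0,0]},{"gripper":1,"offset":[-0.8,0,0],"rotation":[0,0,0]},{"gripper":1,"offset":[-1.2,0,0],"rotation":[0,0,0]},{"gripper":1,"offset":[-1.5,0,0],"rotation":[0,0,0]},{"gripper":1,"offset":[-1.8,0,0],"rotation":[0,0,0]},{"gripper":1,"offset":[-2,0,0],"rotation":[0,0,0]},{"gripper":1,"offset":[-2,0,0],"rotation":[0,0,0]},{"gripper":1,"offset":[-2,0,0],"rotation":[0,0,0]}]'
```

```text
t: 19.6
tool_pos: [0.5839, 0.0624, 0.0175]
tool_rot: [0.041, -3.14, 0.0]
contact_force: [-5.0, -1.3, 3.1]
opening: -0.0002
grip_force: 2.2
```

The force rose to 5 N, so it is against the wall. Backing off and checking.

```bash
python3 -m handwheel '[{"gripper":1,"offset":[10,0,0],"rotation":[0,0,0]},{"gripper":1,"offset":[40,0,0],"rotation":[0,0,0]},{"gripper":1,"offset":[80,0,-10],"rotation":[0,0,0]},{"gripper":1,"offset":[110,0,-60],"rotation":[0,0,0]},{"gripper":1,"offset":[130,0,-110],"rotation":[0,0,0]},{"gripper":1,"offset":[150,0,-150],"rotation":[0,0,0]},{"gripper":1,"offset":[150,0,-150],"rotation":[0,0,0]},{"gripper":1,"offset":[150,0,-150],"rotation":[0,0,0]}]'
python3 - <<'E'
from h import *; from station import ctrl
P=[]
for n in("scene","top"):
    d=ctrl.get_image(n)
    for s,c,m in blobs(d,(100,120,60),(125,255,255),150): r=rect(d,m,.042); print(n,s,c.round(),np.round(r[0],1),np.round(r[1],1),round(r[2],2))
    for s,c,m in blobs(d,(18,120,110),(32,255,255),45):
        r=rect(d,m,.054)
        if 660<r[0][0]<700: print(n,"brass",np.round(r[0],1),np.round(r[1],1))
    a,b=((150,270),(180,340)) if n=="scene" else ((130,230),(200,340))
    P.append(cv2.resize(d["image"][a[0]:a[1],b[0]:b[1],::-1],(400,300),interpolation=cv2.INTER_CUBIC))
cv2.imwrite("pics/f.png",np.hstack(P))
E
```

```text
t: 20.6
tool_pos: [0.4342, 0.0585, 0.167]
tool_rot: [-0.041, 3.141, 0.0]
contact_force: [0.0, 0.5, -0.8]
opening: -0.0004
grip_force: 0.0
scene [100  43  36  59 308] [111.  62.] [-565.6   55.3] [178.7 676.3] 63.69
scene [327 137  10  21 186] [332. 147.] [522.6 423.1] [ 29.5 117.3] 46.03
scene [250 201  22  19 207] [260. 210.] [630.3  59. ] [72.  35.1] 2.5
scene [292 237  30  30 468] [307. 251.] [814.8  61.3] [93.1 47.8] 3.08
scene brass [680.5 154.1] [21.1 38.1]
scene brass [680.6 109.1] [36.2 24.9]
scene brass [682.8  62.9] [34.5 21.3]
scene brass [683.5  17.4] [35.3 23.9]
top [257 105  12  27 263] [262. 118.] [803.6  73. ] [81.9 32.7] 1.14
top [258 161  13  27 298] [264. 174.] [632.1  65.5] [77.6 35.1] 1.18
top [121 201  27  25 312] [133. 213.] [508.6 440.6] [33.9 81.4] 44.13
top brass [676.8 435.6] [34.5 47.1]
top brass [679.4 158.2] [15.  32.1]
top brass [680.3 111.7] [15. 32.]
top brass [681.3  65.2] [15. 32.]
top brass [682.2  20.2] [15. 35.]
top brass [683.2 -26.4] [15.  35.1]
top brass [684.3 -71.7] [15.1 32.4]
top brass [ 677.1 -489.6] [18.7 22.1]
```

View pics/f.png

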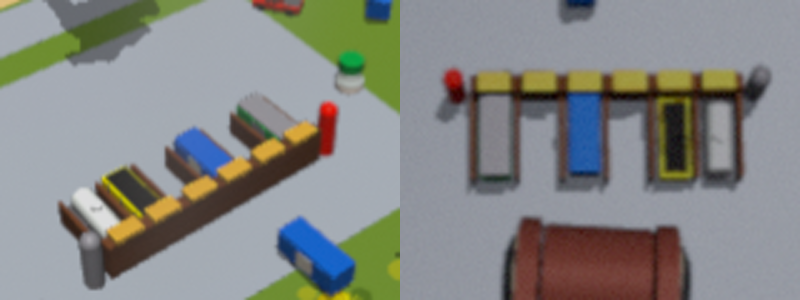

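The final view shows the blue wagon in the third bay at right-panel (583,133), flush with the back wall. Its centre is 0.632, against 0.633 expected. The other wagons are where they were, and the arm is clear.

```bash
python3 -c "
from station import ctrl
print(ctrl.finish_job())"
```

```text
the job is handed in; nothing more can be done
None
```

I touched plates a, b and c in turn at about 5 N, pushed the blue wagon along the table into the third bay until it met the back wall, and handed the job in at about 21 s with the arm clear and the neighbouring wagons and blue look-alikes unmoved.

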